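Close the canning autoclave: tighten its four clamp knobs crosswise

ROBOT

A 6-joint arm with a two-finger parallel gripper is mounted at the origin on the work surface. World frame = base frame: x ahead of the robot, y to its left, z up, the work surface at z = 0. Lengths are in mm, angles in rad, forces in N, time in s.
With the tool pointing down it reaches from about 350 to 975 mm from the base axis. Payload 17.4 kg.
Tool frame: the origin (TCP) lies on the centre line of the jaws, within the pads' length; the fingertips stand 19 mm ahead of it and the grasp point (between the pads) is the TCP; z points along the fingers, y is the line along which they close (so a half turn about z gives the same grasp; the last joint's range is limited). The gripper opens to 85 mm and grips with 20 to 120 N. Pads are 22 mm wide; open, the fingers measure 114 mm over their backs; the gripper's body (76 mm by 85 mm) begins 54 mm behind the grasp point. The pads swing forward as they close: fully open they stand 13 mm farther back than shut.
Start: joints at [-1.366, 0.116, 1.442, -0, 1.584, -0.038], TCP at [162.275, -655.21, 250.303] pointing down, gripper open.
Joint ranges: [-2.83, 2.83], [-0.83, 2.19], [0.07, 2.5], [-1.14, 4.28], [0.01, 3], [-2.97, 2.97]. Speed limits (rad/s): [1.89, 1.89, 2.22, 3.14, 3.14, 3.14].

INTERFACE

Orientations are given as a rotation vector (axis times angle).
In Python, from rig import * gives the robot as it stands. The module is installed in compiled form; this text tells all that it offers.
- The arm moves only by the tool arm_command, never from a script. Its argument "series" is a list of rows, each a list of 5 numbers: the opening, from 0 (shut) to 1 (fully open), then the shift along the tool's x, y, z in mm, then the turn about the tool's z in degrees. A call has 1 to 12 rows; each row shifts and turns the commanded pose from where the row before left it, along the tool's axes as they then stand; what a row does not reach is not made up. A row lasts 1/12 s, in which the tool goes at most 41.7 mm and 7.16 degrees, less where a joint would pass 70% of its speed; a pose out of reach is approached as far as the arm can. A call with a gripper value outside its range is refused whole. The fingers move at their own pace and stop on an object; "grip_force" is the grip in N (left out, the last holds). Time passes only in rows, so rows that do not move let the fingers close. It gives the time, the measured TCP pose, the force, the opening and the grip force at its end, in the units of the state.
- get_obs(): the state, without advancing time (a new reading comes with each control period).
- read_camera(name): name is "scene" or "side" or "wrist"; returns a dict with "frame" (420x560x3 uint8, blue, green, red), "depth" (420x560 float32, mm along the optical axis (not along the pixel's ray), 0 where there is no reading), "vertical_fov" (degrees; the focal length in pixels is half the picture's height over the tangent of half this angle, whatever the lens; pixels are square), "cx", "cy" (the principal point, pixels), "T" (4x4, takes a point from camera to world coordinates). Camera axes: x right, y down, z forward; pixel columns grow to the right and rows downward; lengths in mm; the calibration is good to about 2 mm. A picture is of the moment at which its call begins.
- hand_in(): hands the job in; it is judged then, once.
The state is a dict: "time_s": time; "joint_positions": joint angles; "qvel": joint speeds; "effort": joint torques, N m; "ee_pos": TCP position; "tcp_rot": TCP orientation; "wrist_force": force on the tool from outside, world axes, zero at the start; "moment": the same for the moment, N m; "finger_gap": opening from 0.0 (shut) to 1.0 (fully open); "grasp_force": force on a finger pad.
Only numpy, scipy, OpenCV 4.12 (cv2) and the standard library are available. Lean on these libraries where they do the work, as an engineer would, in place of code of your own. Each camera call takes 0.05 s, during which the arm holds its last target. There are 200 camera calls.

TASK

Tighten the four black clamp knobs on the lid of the canning autoclave, each clockwise until you feel it come up hard against its stop. Work crosswise as for any flanged lid: bring two knobs that face each other home while the other two are still loose, then those two. Do not force a knob so hard that the autoclave shifts on the counter, and leave the jars and the mug alone.

Things in the scene. Friction and masses are not known exactly. Their poses are not given: they have to be found in the camera images.
- autoclave: canning autoclave, free-standing on rubber feet, 11 to 16 kg; pushed hard (from some 80 N) it slides or twists on the counter. Steel cylinder 200 mm wide with a flat round lid 262 mm across, the lid's upper face 180 mm above the counter. Origin: centre of its underside, z up. Four clamp knobs on a circle of radius 114 mm: knob_a on its +x, knob_b on its +y, knob_c on its -x, knob_d on its -y side
- lid_centre (a point): middle of the lid's upper face, 180 mm up; axes as the autoclave's. Here stands a round gauge 54 mm wide, its top 45 mm above the lid; around it, 54 to 57 mm out and between the knob directions, three valves up to 34 mm high and 18 mm wide. Below the lid two bar handles stick out to 145 mm from the axis, 125 mm up
- knob_a (a joint): turn of clamp knob a (faces knob c across the lid), rad, grows clockwise from above (tightening). Even friction 0.11 N m: about 4 N pushed 28 mm from the axis. Stays where left, does not rise or sink. Ends at a hard stop (bolt tight), different for each bolt, at a reading between 2.2 and 3.3: feel for it. Starts 1.0 to 2.2 rad short of its stop
- bar_a (a point): middle of the black bar grip of knob_a, on the knob's axis, 24 mm above the lid. Bar 64 mm long along this point's x, 12 mm thick along its y, 24 mm tall (12 to 36 mm above the lid), edges rounded; z up. A hub 26 mm wide joins it to the lid. No other part stands up from the lid within 60 mm of this axis; the lid's rim is 17 mm outward of it
- knob_b (a joint): turn of clamp knob b (faces knob d across the lid), rad, grows clockwise from above (tightening). Even friction 0.11 N m: about 4 N pushed 28 mm from the axis. Stays where left, does not rise or sink. Ends at a hard stop (bolt tight), different for each bolt, at a reading between 2.2 and 3.3: feel for it. Starts 1.0 to 2.2 rad short of its stop
- bar_b (a point): middle of the black bar grip of knob_b, on the knob's axis, 24 mm above the lid. Bar 64 mm long along this point's x, 12 mm thick along its y, 24 mm tall (12 to 36 mm above the lid), edges rounded; z up. A hub 26 mm wide joins it to the lid. No other part stands up from the lid within 60 mm of this axis; the lid's rim is 17 mm outward of it
- knob_c (a joint): turn of clamp knob c (faces knob a across the lid), rad, grows clockwise from above (tightening). Even friction 0.11 N m: about 4 N pushed 28 mm from the axis. Stays where left, does not rise or sink. Ends at a hard stop (bolt tight), different for each bolt, at a reading between 2.2 and 3.3: feel for it. Starts 1.0 to 2.2 rad short of its stop
- bar_c (a point): middle of the black bar grip of knob_c, on the knob's axis, 24 mm above the lid. Bar 64 mm long along this point's x, 12 mm thick along its y, 24 mm tall (12 to 36 mm above the lid), edges rounded; z up. A hub 26 mm wide joins it to the lid. No other part stands up from the lid within 60 mm of this axis; the lid's rim is 17 mm outward of it
- knob_d (a joint): turn of clamp knob d (faces knob b across the lid), rad, grows clockwise from above (tightening). Even friction 0.11 N m: about 4 N pushed 28 mm from the axis. Stays where left, does not rise or sink. Ends at a hard stop (bolt tight), different for each bolt, at a reading between 2.2 and 3.3: feel for it. Starts 1.0 to 2.2 rad short of its stop
- bar_d (a point): middle of the black bar grip of knob_d, on the knob's axis, 24 mm above the lid. Bar 64 mm long along this point's x, 12 mm thick along its y, 24 mm tall (12 to 36 mm above the lid), edges rounded; z up. A hub 26 mm wide joins it to the lid. No other part stands up from the lid within 60 mm of this axis; the lid's rim is 17 mm outward of it
- jar_amber: full preserving jar with amber glass, 74 mm wide, 125 mm tall, standing on the counter; origin at the centre of its underside. Leave alone
- jar_green: full preserving jar with green glass, 74 mm wide, 125 mm tall, standing on the counter; origin at the centre of its underside. Leave alone
- mug: blue mug, 80 mm wide, 90 mm tall, with a handle, standing on the counter; origin at the centre of its underside. Leave alone

How it is judged (in metres and radians):
On the way:
1. two knobs that face each other are at their stops while the other two are still loose (more than 0.4 rad short of theirs) (((value of joint knob_a above 2.18 rad and value of joint knob_c above 2.48 rad and value of joint knob_b below 2.5 rad and value of joint knob_d below 2.8 rad) or (value of joint knob_b above 2.78 rad and value of joint knob_d above 3.08 rad and value of joint knob_a below 1.9 rad and value of joint knob_c below 2.2 rad))), for 0.2 s.
At the end, for the whole second after the job is handed in: all four knobs within 0.12 rad (7 degrees) of their end stops, at the readings knob_a 2.3, knob_b 2.9, knob_c 2.6, knob_d 3.2; the autoclave at rest with no knob axis more than 12 mm from where it was; jars and mug upright (value of joint knob_a above 2.18 rad and value of joint knob_b above 2.78 rad and value of joint knob_c above 2.48 rad and value of joint knob_d above 3.08 rad and linear speed of autoclave below 0.01 m/s and not (distance of any of bar_a, bar_b, bar_c, bar_d from where it was at the start of the episode above 0.012 m) and angle between each of jar_amber, jar_green, mug's own z axis and vertical below 0.1 rad); the robot touches nothing.
It fails at once if the autoclave is shifted: a knob's axis moves more than 12 mm (distance of any of bar_a, bar_b, bar_c, bar_d from where it was at the start of the episode above 0.012 m).
It fails at once if a jar or the mug is moved more than 25 mm or tipped (distance of any of jar_amber, jar_green, mug from where it was at the start of the episode above 0.025 m or angle between any of jar_amber, jar_green, mug's own z axis and vertical above 0.35 rad).
It also fails if it takes over 61 s, if anything falls off the work surface, if the arm or the gripper's body presses on something with over 40 N, if the wrist force passes 120 N, or if a joint passes its speed limit or range.

## Working session

There is one attempt and no reset: what is moved stays moved. The work goes in short steps, Python scripts to look and compute and a tool call to move; the robot and the scene stay as the last step left them, time stands still between calls to the robot, and variables do not carry over. Pictures are saved under pics/ and viewed, at most 10 in all, crops included, and the job is handed in when it is done.

Besides the shell and the picture viewer there is one more tool, called after "Call:" as name(argument=value, ...) on one line, values as JSON. arm_command: Moves the arm, as the interface text tells. Its arguments: {"type":"object","properties":{"series":{"type":"array"},"grip_force":{"type":"number"}},"required":["series"]}

```bash
mkdir -p pics; python3 - <<'E'
from rig import *
import cv2,numpy as np
o=get_obs();print(o)
for n in ["scene","side"]:
    r=read_camera(n);cv2.imwrite(f"pics/{n}0.png",r["frame"]);np.savez(f"{n}0.npz",**r);print(n,r["vertical_fov"],r["cx"],r["cy"],r["T"].round(3).tolist())
E
```

```text
{'time_s': 0.0, 'joint_positions': array([-1.36577334e+00,  1.16468066e-01,  1.44231995e+00, -4.91595034e-06,
        1.58400169e+00, -3.78252672e-02]), 'qvel': array([-0.00073024, -0.0009616 ,  0.00034268,  0.00109088, -0.00111968,
        0.00073859]), 'effort': array([-6.40083163e-04, -7.32001948e+01, -6.32491350e+01, -3.26127110e-05,
        6.38946847e-03, -4.25116036e-05]), 'ee_pos': array([ 162.2508647 , -655.01390812,  249.54028906]), 'tcp_rot': array([-3.11727788e+00, -3.80383926e-01,  1.64641950e-04]), 'wrist_force': array([ 0.19374608, -0.24062979,  0.49903469]), 'moment': array([-0.03073583, -0.02502263, -0.03772327]), 'grasp_force': 0.0, 'finger_gap': 0.9985317411837168}
scene 44.36904840916859 278.5814268487775 198.1525647846666 [[-0.601, 0.531, -0.597, 1395.024], [0.8, 0.394, -0.453, 654.674], [-0.005, -0.75, -0.662, 1072.098], [0.0, 0.0, 0.0, 1.0]]
side 52.08721976675966 283.3495874985138 211.59689515650626 [[-0.986, -0.101, 0.13, 390.523], [-0.164, 0.687, -0.708, 885.631], [-0.018, -0.719, -0.694, 1045.388], [0.0, 0.0, 0.0, 1.0]]
```

View pics/scene0.png

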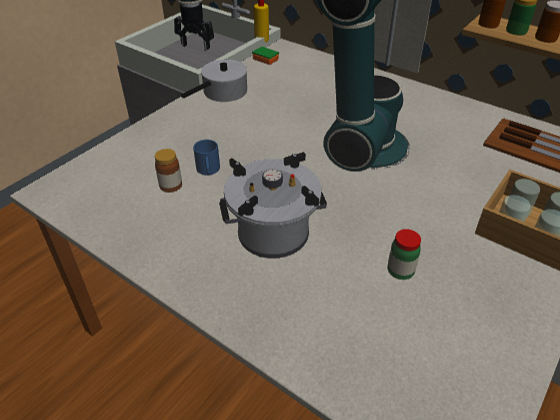

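View pics/side0.png

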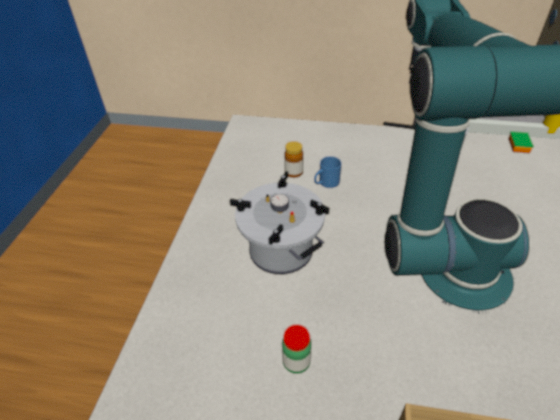

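Scene picture: autoclave lid centre near (272,185), knobs near (238,167), (294,159), (248,206), (314,198). Side: knobs near (240,204), (284,182), (320,208), (276,235); jars and mug stand clear of it.

```bash
cat > h.py <<'E'
import numpy as np,cv2
def K(r): return 210/np.tan(np.radians(float(r["vertical_fov"]))/2)
def cloud(r):
    f=K(r);v,u=np.mgrid[:420,:560];d=r["depth"]
    P=np.stack([(u-r["cx"])*d/f,(v-r["cy"])*d/f,d],-1)@r["T"][:3,:3].T+r["T"][:3,3]
    return P
def bars(r,c=None,zlo=194,zhi=225):
    P=cloud(r);dark=(r["frame"].max(-1)<60)&(r["depth"]>0)&(P[...,2]>zlo)&(P[...,2]<zhi)
    n,l,s,_=cv2.connectedComponentsWithStats(dark.astype(np.uint8))
    out=[]
    for i in range(1,n):
        if s[i,4]<15: continue
        p=P[l==i];m=p.mean(0)
        (cx,cy),(w,h),a=cv2.minAreaRect(p[:,:2].astype(np.float32))
        if max(w,h)>120: continue
        e,V=np.linalg.eigh(np.cov(p[:,:2].T));out.append((s[i,4],m.round(1),np.array([cx,cy,w,h]).round(1),round(float(np.degrees(np.arctan2(V[1,1],V[0,1]))),1)))
    return out
E
python3 - <<'E'
from h import *
for n in ["scene","side"]:
    r=dict(np.load(n+"0.npz"));P=cloud(r)
    print(n)
    for b in bars(r): print(*b)
    m=(abs(P[...,2]-180)<6)&(r["frame"].min(-1)>70)&(np.hypot(P[...,0]-600,P[...,1])<600)
    k,l,s,c=cv2.connectedComponentsWithStats(m.astype(np.uint8));i=1+s[1:,4].argmax();p=P[l==i]
    print("lid",s[i],p.min(0),p.max(0),cv2.minEnclosingCircle(p[:,:2].astype(np.float32)))
E
```

```text
scene
24 [-586.4 -318.4  212. ] [-587.1 -319.4   32.4   20.2] 61.2
20 [-553.9 -230.2  209. ] [-561.4 -235.2   77.1    7.3] -147.1
20 [-586.  -214.6  203.2] [-587.  -214.2   29.7   15.3] 66.0
47 [-586.4 -156.5  214.4] [-590.5 -161.6   67.8   26.1] 87.6
45 [-586.5 -108.8  209.5] [-585.5 -110.1   26.5   35.4] 77.2
180 [ 39.5  69.6 210.8] [ 29.4  69.9  32.  117.7] 154.7
33 [190.4  80.5 216.4] [190.2  79.3  10.7  58.8] 167.1
61 [243.1  54.3 198.2] [242.2  53.3  59.4  16.7] 97.1
160 [457.3  -2.4 207.7] [453.7  -4.1  19.5  63.7] 151.3
131 [ 580.7 -103.   209.2] [ 578.  -107.9   68.1   16.2] 77.9
145 [582.1  17.  213.9] [579.8  14.5  30.5  52.7] 128.7
163 [561.5 122.4 208.7] [558.7 120.7  62.6  16.5] 71.1
189 [683.9  17.5 208.1] [680.9  14.8  64.7  18.1] 175.6
lid [ 224  159   97   65 3811] [ 436.20925515 -124.3497896   174.01197724] [697.44961734 136.20350855 185.81424426] ((566.3463134765625, 3.865114212036133), 134.48904418945312)
side
35 [ -594.7 -1629.4   209.4] [ -593.8 -1623.9   101.7     8.9] 86.7
53 [571.  -99.3 209.9] [ 570.3 -104.4   54.6    8.6] 75.5
103 [675.4  18.  207.9] [675.8  17.3  54.9  10.5] 176.9
103 [4.500e+02 2.000e-01 2.074e+02] [451.    0.8  10.4  56.3] 151.5
32 [242.4  50.8 197.2] [243.5  49.5   6.6  53.3] 100.3
92 [552.5 125.9 210.5] [550.5 122.3  57.1  14.5] 69.3
lid [ 235  183   90   64 3594] [ 433.55504981 -126.64392048  174.01362468] [694.00590404 134.62929506 185.98167801] ((563.8881225585938, 3.5023343563079834), 132.37936401367188)
```

Call:
arm_command(series=[[1, 29.5, -24, -4, 0], [1, 29.5, -24, -4, 0], [1, 29.5, -24, -4, 0], [1, 29.5, -24, -4, 0], [1, 29.5, -24, -4, 0], [1, 29.5, -24, 0, 0], [1, 29.5, -24, 0, 0], [1, 29.5, -24, 0, 0], [1, 29.5, -24, 0, 0], [1, 29.5, -24, 0, 0], [1, 29.5, -24, 0, 0], [1, 29.5, -24, 0, 0]], grip_force=25)

```text
time_s: 1.1
ee_pos: [437.3, -288.8, 270.2]
tcp_rot: [-3.118, -0.38, -0.0]
wrist_force: [1.5, -1.4, -0.3]
finger_gap: 0.995
grasp_force: 0.0
```

Call:
arm_command(series=[[1, 29.5, -24, 0, 0], [1, 29.5, -24, 0, 0], [1, 29.5, -24, 0, 0], [1, 29.5, -24, 0, 0], [1, 29.5, -24, 0, 0], [1, 29.5, -24, 0, 0], [1, 0, 0, 0, -7], [1, 0, 0, 0, -7], [1, 0, 0, 0, -7], [1, 0, 0, 0, -7], [1, 0, 0, 0, -7], [1, 0, 0, 0, -7]])

```text
time_s: 2.1
ee_pos: [573.8, -108.1, 269.9]
tcp_rot: [-2.77, -1.481, 0.001]
wrist_force: [-0.0, -0.4, -0.3]
finger_gap: 1.0
grasp_force: 0.0
```

Call:
arm_command(series=[[1, 0, 0, 0, -7], [1, 0, 0, 0, -7], [1, 0, 0, 0, -6], [1, 0, 0, 0, 0]])

```text
time_s: 2.43
ee_pos: [573.7, -108.2, 270.0]
tcp_rot: [-2.472, -1.938, 0.001]
wrist_force: [-0.5, 0.1, -1.3]
finger_gap: 0.996
grasp_force: 0.0
```

```bash
cat >> h.py <<'E'
from scipy.spatial.transform import Rotation as R
def goto(o,t):
    Rm=R.from_rotvec(o["tcp_rot"]).as_matrix();x=Rm[:,0];y=np.degrees(np.arctan2(x[1],x[0]))
    print("tcp",o["ee_pos"].round(1),"yawx",round(y,1),"q6",round(np.degrees(o["joint_positions"][5])),"F",o["wrist_force"].round(1),"M",o["moment"].round(2),"t",o["time_s"],"gap",round(o["finger_gap"],3))
    if t is not None: print("shift",(Rm.T@(np.array(t[:3])-o["ee_pos"])).round(1),"turn",round((y-t[3]+90)%180-90,1))
E
python3 - <<'E'
from rig import *
from h import *
o=get_obs();goto(o,(574,-106,270,76))
r=read_camera("wrist");cv2.imwrite("pics/w0.png",r["frame"]);np.savez("w0.npz",**r);print(r["T"].round(2).tolist())
for b in bars(r):print(*b)
E
```

```text
tcp [ 573.7 -108.2  270. ] yawx 76.2 q6 1 F [-0.5  0.1 -1.3] M [ 0.01  0.03 -0.02] t 2.4333 gap 0.996
shift [ 2.2 -0.3 -0. ] turn 0.2
[[0.97, -0.23, -0.07, 591.75], [-0.24, -0.93, -0.28, -36.17], [-0.0, 0.29, -0.96, 394.28], [0.0, 0.0, 0.0, 1.0]]
591 [578.4 -15.1 219. ] [576.4 -13.1  41.7  11.3] -145.7
235 [607.6 -32.1 205.7] [607.6 -32.1   8.    7.6] -164.5
2113 [471.3 -13.3 211.3] [465.4 -11.9  13.6  34.7] 141.8
2368 [ 575.3 -104.2  215.4] [ 574.4 -108.    62.9   16.7] 75.5
```

View pics/w0.png

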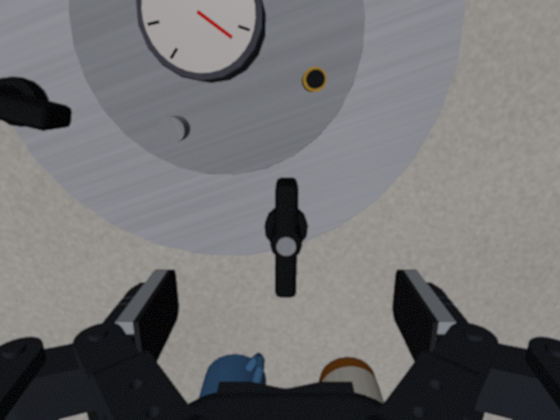

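The wrist view shows the knob bar from (287,180) to (286,296), aligned with the tool, and its grey cap at (286,245). I'll refine the axis from the bar-top points.

```bash
python3 - <<'E'
from h import *
r=dict(np.load("w0.npz"));P=cloud(r)
f=K(r)
def ray(u,v,z):
    d=r["T"][:3,:3]@np.array([(u-r["cx"])/f,(v-r["cy"])/f,1]);o=r["T"][:3,3];return (o+d*(z-o[2])/d[2]).round(1)
print(ray(287,180,216),ray(286,296,216),ray(286,245,216))
m=(r["frame"].max(-1)<60)&(P[...,2]>213)&(P[...,2]<222)&(np.hypot(P[...,0]-574,P[...,1]+106)<50)
p=P[m];print(p[:,2].mean(),cv2.minAreaRect(p[:,:2].astype(np.float32)))
c=r["frame"];P2=(c.min(-1)>90)&(np.hypot(P[...,0]-574,P[...,1]+106)<12)
print(P2.sum(),P[P2].mean(0),P[P2][:,2].max())
m=(abs(P[...,2]-180)<5)&(c.min(-1)>60)&(np.hypot(P[...,0]-565,P[...,1]-6)<140);p=P[m]
h=cv2.convexHull(p[:,:2].astype(np.float32))[:,0]
h=h[(np.hypot(*(h-[565,6]).T)>125)]
s=np.linalg.lstsq(np.c_[2*h,np.ones(len(h))],(h**2).sum(1),rcond=None)[0];print("lid fit",s[:2],np.sqrt(s[2]+s[0]**2+s[1]**2),len(h))
for z in (180,): print(np.degrees(np.arctan2(h[:,1]-6,h[:,0]-565)).min())
E
```

```text
[582.9 -75.5 216. ] [ 566.9 -138.5  216. ] [ 574.1 -109.2  216. ]
216.2065693396523 ((574.140869140625, -108.29478454589844), (62.90692138671875, 15.728885650634766), 70.28240966796875)
372 [ 573.77561819 -106.33275752  219.99477292] 326.86903885438085
lid fit [564.77165776   4.80246433] 130.53650269472658 43
-170.08838
```

Call:
arm_command(series=[[1, 0, 0, 28, 0], [1, 0, 0, 28, 0], [0.3, 0, 0, 0, 0], [0, 0, 0, 0, 0], [0, 0, 0, 0, 0], [0, 0, 0, 0, 0], [0, 0, 0, 0, 0], [0, 0, 0, 0, 0]])

```text
time_s: 3.15
ee_pos: [574.1, -108.3, 215.5]
tcp_rot: [2.477, 1.931, 0.001]
wrist_force: [0.4, -0.4, 0.5]
finger_gap: 0.14
grasp_force: 0.5
```

```bash
python3 - <<'E'
from rig import *
from h import *
goto(get_obs(),None)
E
```

```text
tcp [ 574.1 -108.3  215.5] yawx 75.9 q6 1 F [ 0.4 -0.4  0.5] M [ 0.02  0.12 -0.02] t 3.15 gap 0.14
```

Call:
arm_command(series=[[0, 0, 0, 0, 0], [0, 0, 0, 0, 7], [0, 0, 0, 0, 7], [0, 0, 0, 0, 7], [0, 0, 0, 0, 7], [0, 0, 0, 0, 7], [0, 0, 0, 0, 7], [0, 0, 0, 0, 7]])

```text
time_s: 3.82
ee_pos: [574.8, -108.9, 215.6]
tcp_rot: [3.055, 0.72, 0.005]
wrist_force: [8.4, -6.6, 2.0]
finger_gap: 0.133
grasp_force: 27.9
```

```bash
python3 - <<'E'
from rig import *
from h import *
goto(get_obs(),None)
E
```

```text
tcp [ 574.8 -108.9  215.6] yawx 26.5 q6 50 F [ 8.4 -6.6  2. ] M [-1.19 -1.42  0.16] t 3.8167 gap 0.133
```

Call:
arm_command(series=[[0, 0, 1, 0, 6], [0, 0, 0.5, 0, 6], [0, 0, 0, 0, 0]])

```text
time_s: 4.07
ee_pos: [575.0, -109.5, 215.6]
tcp_rot: [3.116, 0.399, 0.003]
wrist_force: [3.8, 2.9, 5.5]
finger_gap: 0.132
grasp_force: 28.5
```

```bash
cat > s.py <<'E'
from rig import *
from h import *
goto(get_obs(),None)
E
python3 s.py
```

```text
tcp [ 575.  -109.5  215.6] yawx 14.6 q6 62 F [3.8 2.9 5.5] M [ 0.45 -0.43 -0.16] t 4.0667 gap 0.132
```

Call:
arm_command(series=[[0, 0, 0, 0, 6], [0, 0, 0, 0, 6], [0, 0, 0, 0, 6]])

```text
time_s: 4.32
ee_pos: [574.9, -109.6, 215.8]
tcp_rot: [3.14, -0.086, 0.003]
wrist_force: [-0.1, -0.5, 8.6]
finger_gap: 0.132
grasp_force: 108.4
```

```bash
python3 s.py
```

```text
tcp [ 574.9 -109.6  215.8] yawx -3.2 q6 80 F [-0.1 -0.5  8.6] M [-0.14  0.11  2.98] t 4.3167 gap 0.132
```

Call:
arm_command(series=[[1, 0, 0, 0, 0], [1, 0, 0, 0, 0], [1, 0, 0, 0, 0], [1, 0, 0, 0, 0], [1, 0, 0, -28, 0], [1, 0, 0, -27, 0], [1, -5.4, -38, 0, 0], [1, -5.4, -38, 0, 0], [1, -5.4, -38, 0, 0], [1, -5.4, -38, 0, 0], [1, -5.4, -38, 0, 0], [1, -5.4, -38, 0, 0]])

```text
time_s: 5.32
ee_pos: [553.8, 121.5, 269.4]
tcp_rot: [3.14, -0.083, 0.0]
wrist_force: [0.8, -0.4, -0.8]
finger_gap: 0.996
grasp_force: 0.0
```

Call:
arm_command(series=[[1, 0, 0, 0, -7], [1, 0, 0, 0, -7], [1, 0, 0, 0, -7], [1, 0, 0, 0, -7], [1, 0, 0, 0, -7], [1, 0, 0, 0, -7], [1, 0, 0, 0, -7], [1, 0, 0, 0, -7], [1, 0, 0, 0, -7], [1, 0, 0, 0, -7], [1, 0, 0, 0, -3], [1, 0, 0, 0, 0]])

```text
time_s: 6.32
ee_pos: [554.3, 119.8, 269.3]
tcp_rot: [-2.571, -1.805, 0.0]
wrist_force: [-0.6, 0.6, -0.1]
finger_gap: 0.999
grasp_force: 0.0
```

```bash
cat >> h.py <<'E'
def knob(r,g):
    P=cloud(r)
    m=(r["frame"].max(-1)<60)&(P[...,2]>213)&(P[...,2]<222)&(np.hypot(P[...,0]-g[0],P[...,1]-g[1])<45)
    p=P[m][:,:2].astype(np.float32);b=cv2.boxPoints(cv2.minAreaRect(p));e,V=np.linalg.eigh(np.cov(p.T))
    a=V[:,1];n=V[:,0];q=p@V
    c=V@((q.min(0)+q.max(0))/2);th=np.degrees(np.arctan2(a[1],a[0]))%180
    print("knob",c.round(1),"ang",th.round(1),"size",np.ptp(q,axis=0).round(1),len(p));return c,th
E
cat > k.py <<'E'
import sys
from rig import *
from h import *
g=list(map(float,sys.argv[1:3]));n=sys.argv[3]
r=read_camera("wrist");cv2.imwrite(f"pics/{n}.png",r["frame"])
o=get_obs();c,th=knob(r,g);goto(o,(c[0],c[1],215,th))
E
python3 k.py 555.5 119 wW; ls pics; python3 -c "
from h import *
knob(dict(np.load('w0.npz')),(574,-107))"
```

```text
knob [555.  118.7] ang 69.0 size [15.7 63.3] 2206
tcp [554.4 119.8 269.2] yawx 69.9 q6 30 F [ 0.1  0.1 -0.8] M [ 0.02 -0.02  0.04] t 6.3667 gap 1.0
shift [-0.8  1.  54.2] turn 0.9
scene0.png
side0.png
w0.png
wW.png
knob [ 574.3 -108.4] ang 75.4 size [15.8 62.9] 2178
```

Call:
arm_command(series=[[1, -1.5, 1.3, 27, 1], [1, 0, 0, 27, 0], [0.3, 0, 0, 0, 0], [0, 0, 0, 0, 0], [0, 0, 0, 0, 0], [0, 0, 0, 0, 0], [0, 0, 0, 0, 0], [0, 0, 0, 0, 0], [0, 0, 0, 0, 0]])

```text
time_s: 7.12
ee_pos: [555.1, 118.2, 216.5]
tcp_rot: [2.59, 1.778, 0.001]
wrist_force: [-3.9, 0.8, 6.4]
finger_gap: 0.13
grasp_force: 28.0
```

Call:
arm_command(series=[[0, 0, 0, 0, 7], [0, 0, 0, 0, 7], [0, 0, 0, 0, 7], [0, 0, 0, 0, 7], [0, 0, 0, 0, 7]])

```text
time_s: 7.53
ee_pos: [555.4, 117.9, 216.5]
tcp_rot: [3.007, 0.907, 0.002]
wrist_force: [0.2, -1.9, 4.8]
finger_gap: 0.132
grasp_force: 27.9
```

```bash
python3 s.py
```

```text
tcp [555.4 117.9 216.5] yawx 33.6 q6 66 F [ 0.2 -1.9  4.8] M [-0.36  0.06  0.14] t 7.5333 gap 0.132
```

Well centred. Turn 18° up to the 57° minimum, then in small steps.

Call:
arm_command(series=[[0, 0, 0, 0, 7], [0, 0, 0, 0, 7], [0, 0, 0, 0, 6]])

```text
time_s: 7.78
ee_pos: [555.5, 117.7, 216.5]
tcp_rot: [3.119, 0.37, 0.003]
wrist_force: [-0.0, -4.7, 4.3]
finger_gap: 0.132
grasp_force: 27.9
```

```bash
python3 s.py
```

```text
tcp [555.5 117.7 216.5] yawx 13.5 q6 86 F [-0.  -4.7  4.3] M [-0.8  -0.02  0.08] t 7.7833 gap 0.132
```

Call:
arm_command(series=[[0, 0, 0.7, 0, 6], [0, 0, 0, 0, 6], [0, 0, 0, 0, 6]])

```text
time_s: 8.03
ee_pos: [555.5, 117.3, 216.5]
tcp_rot: [-3.139, 0.12, -0.002]
wrist_force: [-1.6, -1.9, 5.8]
finger_gap: 0.133
grasp_force: 27.9
```

Call:
arm_command(series=[[0, 0, 0, 0, 6], [0, 0, 0, 0, 6], [0, 0, 0, 0, 6]])

```text
time_s: 8.28
ee_pos: [555.9, 117.1, 216.8]
tcp_rot: [-3.082, 0.609, -0.004]
wrist_force: [4.2, -3.2, 3.4]
finger_gap: 0.134
grasp_force: 75.6
```

```bash
python3 s.py
```

```text
tcp [555.9 117.1 216.8] yawx -22.3 q6 122 F [ 4.2 -3.2  3.4] M [-0.69 -0.63  1.62] t 8.2833 gap 0.134
```

Call:
arm_command(series=[[0, 0, 0, 0, 2], [0, 0, 0, 0, 0]])

```text
time_s: 8.45
ee_pos: [556.0, 117.1, 216.8]
tcp_rot: [-3.072, 0.658, -0.005]
wrist_force: [3.3, -3.8, 5.7]
finger_gap: 0.131
grasp_force: 87.0
```

```bash
python3 s.py
```

```text
tcp [556.  117.1 216.8] yawx -24.2 q6 124 F [ 3.3 -3.8  5.7] M [-0.52 -0.54  1.95] t 8.45 gap 0.131
```

Call:
arm_command(series=[[1, 0, 0, 0, 0], [1, 0, 0, 0, 0], [1, 0, 0, 0, 0], [1, 0, 0, 0, 0], [1, 0, 0, -27, 0], [1, 0, 0, -27, 0], [1, -11.4, 38.4, 0, 0], [1, -11.4, 38.4, 0, 0], [1, -11.4, 38.4, 0, 0], [1, -11.4, 38.4, 0, 0], [1, 0, 0, 0, -7], [1, 0, 0, 0, -7]])

```text
time_s: 9.45
ee_pos: [450.0, -5.7, 269.9]
tcp_rot: [3.13, -0.272, 0.003]
wrist_force: [0.4, -0.1, 0.5]
finger_gap: 0.996
grasp_force: 0.0
```

Call:
arm_command(series=[[1, 0, 0, 0, -7], [1, 0, 0, 0, -7], [1, 0, 0, 0, -7], [1, 0, 0, 0, -7], [1, 0, 0, 0, -7], [1, 0, 0, 0, -7], [1, 0, 0, 0, -7], [1, 0, 0, 0, -7], [1, 0, 0, 0, -7], [1, 0, 0, 0, -7], [1, 0, 0, 0, -7], [1, 0, 0, 0, -7]])

```text
time_s: 10.45
ee_pos: [450.9, -4.3, 269.3]
tcp_rot: [-2.505, -1.896, 0.0]
wrist_force: [0.2, 0.3, 0.5]
finger_gap: 1.0
grasp_force: 0.0
```

Call:
arm_command(series=[[1, 0, 0, 0, -7], [1, 0, 0, 0, -7], [1, 0, 0, 0, -7], [1, 0, 0, 0, -7], [1, 0, 0, 0, -7], [1, 0, 0, 0, -7], [1, 0, 0, 0, -7], [1, 0, 0, 0, -7], [1, 0, 0, 0, -7], [1, 0, 0, 0, -7], [1, 0, 0, 0, -7], [1, 0, 0, 0, 0]])

```text
time_s: 11.45
ee_pos: [450.9, -4.3, 269.3]
tcp_rot: [-0.779, -3.043, -0.0]
wrist_force: [0.1, 0.1, 0.4]
finger_gap: 1.001
grasp_force: 0.0
```

```bash
python3 k.py 451.5 -4.5 wS
```

```text
knob [450.1  -4.4] ang 151.7 size [15.7 62.5] 2212
tcp [450.9  -4.3 269.3] yawx 150.8 q6 -65 F [ 0.4  0.1 -0.1] M [ 0.06 -0.04  0.03] t 11.5 gap 0.999
shift [ 0.7 -0.5 54.3] turn -0.9
```

View pics/wS.png

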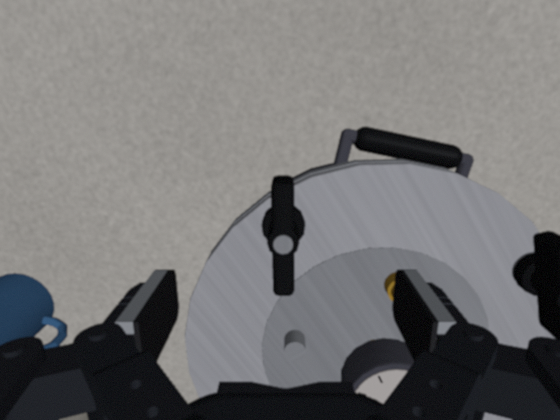

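Bar of the near knob runs (284,180)-(283,293), aligned between the open fingers.

Call:
arm_command(series=[[1, -0.3, 0.3, 27, -1], [1, 0, 0, 27, 0], [0.3, 0, 0, 0, 0], [0, 0, 0, 0, 0], [0, 0, 0, 0, 0], [0, 0, 0, 0, 0], [0, 0, 0, 0, 0], [0, 0, 0, 0, 0], [0, 0, 0, 0, 0]])

```text
time_s: 12.25
ee_pos: [451.1, -5.4, 216.6]
tcp_rot: [0.764, 3.047, -0.005]
wrist_force: [-9.5, -13.3, 8.5]
finger_gap: 0.135
grasp_force: 27.5
```

Call:
arm_command(series=[[0, 0, 0, 0, 7], [0, 0, 0, 0, 7], [0, 0, 0, 0, 7], [0, 0, 0, 0, 7]])

```text
time_s: 12.58
ee_pos: [451.0, -5.6, 216.6]
tcp_rot: [1.487, 2.766, -0.005]
wrist_force: [-10.8, -15.4, 8.3]
finger_gap: 0.132
grasp_force: 27.6
```

```bash
python3 s.py
```

```text
tcp [451.   -5.6 216.6] yawx 123.5 q6 -37 F [-10.8 -15.4   8.3] M [-2.42  1.72  0.1 ] t 12.5833 gap 0.132
```

Call:
arm_command(series=[[0, -0.5, -1, 0, 7], [0, -0.5, -1, 0, 7], [0, 0, 0, 0, 7]])

```text
time_s: 12.83
ee_pos: [450.6, -6.1, 216.6]
tcp_rot: [1.964, 2.45, 0.003]
wrist_force: [-0.8, 0.1, 5.2]
finger_gap: 0.133
grasp_force: 27.3
```

```bash
python3 s.py
```

```text
tcp [450.6  -6.1 216.6] yawx 102.5 q6 -17 F [-0.8  0.1  5.2] M [ 0.09 -0.16  0.13] t 12.8333 gap 0.133
```

Centred. 49° done; continue.

Call:
arm_command(series=[[0, 0, 0, 0, 6], [0, 0, 0, 0, 6], [0, 0, 0, 0, 6]])

```text
time_s: 13.08
ee_pos: [450.5, -6.1, 216.6]
tcp_rot: [2.323, 2.113, 0.002]
wrist_force: [-1.8, -0.7, 6.1]
finger_gap: 0.132
grasp_force: 27.4
```

Call:
arm_command(series=[[0, 0, 0, 0, 6], [0, 0, 0, 0, 6], [0, 0, 0, 0, 6]])

```text
time_s: 13.33
ee_pos: [450.3, -6.1, 216.6]
tcp_rot: [2.625, 1.724, 0.002]
wrist_force: [-3.4, 0.7, 6.5]
finger_gap: 0.135
grasp_force: 27.5
```

Call:
arm_command(series=[[0, 0, -0.4, 0, 6], [0, 0, 0, 0, 6], [0, 0, 0, 0, 6]])

```text
time_s: 13.58
ee_pos: [450.0, -6.1, 216.7]
tcp_rot: [2.862, 1.293, 0.002]
wrist_force: [-5.4, -5.1, 7.9]
finger_gap: 0.132
grasp_force: 59.5
```

Call:
arm_command(series=[[0, 0, 0, 0, 3], [0, 0, 0, 0, 0]])

```text
time_s: 13.75
ee_pos: [450.0, -6.2, 216.7]
tcp_rot: [2.893, 1.221, 0.001]
wrist_force: [-3.1, -2.7, 7.8]
finger_gap: 0.132
grasp_force: 77.9
```

```bash
python3 s.py
```

```text
tcp [450.   -6.2 216.7] yawx 45.8 q6 40 F [-3.1 -2.7  7.8] M [-0.71  0.6   1.91] t 13.75 gap 0.132
```

Call:
arm_command(series=[[1, 0, 0, 0, 0], [1, 0, 0, 0, 0], [1, 0, 0, 0, 0], [1, 0, 0, 0, 0], [1, 0, 0, -27, 0], [1, 0, 0, -27, 0], [1, 29, 25, 0, 0], [1, 29, 25, 0, 0], [1, 29, 25, 0, 0], [1, 29, 25, 0, 0], [1, 29, 25, 0, 0], [1, 29, 25, 0, 0]])

```text
time_s: 14.75
ee_pos: [680.4, 14.9, 268.7]
tcp_rot: [-2.893, -1.225, 0.001]
wrist_force: [-0.1, 0.2, 1.0]
finger_gap: 0.999
grasp_force: 0.0
```

Call:
arm_command(series=[[1, 0, 0, 0, -7], [1, 0, 0, 0, -7], [1, 0, 0, 0, -7], [1, 0, 0, 0, -7], [1, 0, 0, 0, -7], [1, 0, 0, 0, -7], [1, 0, 0, 0, -7], [1, 0, 0, 0, -7], [1, 0, 0, 0, -7], [1, 0, 0, 0, -7], [1, 0, 0, 0, -7], [1, 0, 0, 0, -7]])

```text
time_s: 15.75
ee_pos: [678.6, 14.7, 269.0]
tcp_rot: [-1.321, -2.85, 0.0]
wrist_force: [0.4, 0.1, 0.9]
finger_gap: 1.002
grasp_force: 0.0
```

Call:
arm_command(series=[[1, 0, 0, 0, -7], [1, 0, 0, 0, -7], [1, 0, 0, 0, -7], [1, 0, 0, 0, -7], [1, 0, 0, 0, -7], [1, 0, 0, 0, -7], [1, 0, 0, 0, -4], [1, 0, 0, 0, 0]])

```text
time_s: 16.42
ee_pos: [678.6, 14.7, 269.0]
tcp_rot: [-0.107, -3.139, -0.0]
wrist_force: [0.6, -0.2, 0.0]
finger_gap: 0.999
grasp_force: 0.0
```

```bash
python3 k.py 678.4 14 wN
```

```text
knob [677.2  13.9] ang 177.5 size [16.2 62.7] 2229
tcp [678.6  14.7 269.1] yawx 175.8 q6 -87 F [-0.5  0.4 -0.8] M [-0.03 -0.07 -0.02] t 16.4667 gap 1.002
shift [ 1.3 -0.9 54.1] turn -1.6
```

Call:
arm_command(series=[[1, 0.7, -2.2, 27, -1.6], [1, 0, 0, 27, 0], [0.3, 0, 0, 0, 0], [0, 0, 0, 0, 0], [0, 0, 0, 0, 0], [0, 0, 0, 0, 0], [0, 0, 0, 0, 0], [0, 0, 0, 0, 0], [0, 0, 0, 0, 0]])

```text
time_s: 17.22
ee_pos: [678.1, 13.0, 216.7]
tcp_rot: [0.068, 3.139, 0.001]
wrist_force: [0.3, 4.6, 5.4]
finger_gap: 0.133
grasp_force: 28.3
```

Call:
arm_command(series=[[0, 0, 0, 0, 7], [0, 0, 0, 0, 7], [0, 0, 0, 0, 7], [0, 0, 0, 0, 7]])

```text
time_s: 17.55
ee_pos: [678.0, 12.8, 216.7]
tcp_rot: [0.835, 3.027, 0.001]
wrist_force: [-1.9, 1.8, 6.9]
finger_gap: 0.134
grasp_force: 28.3
```

```bash
python3 s.py
```

```text
tcp [678.   12.8 216.7] yawx 149.2 q6 -60 F [-1.9  1.8  6.9] M [0.31 0.22 0.09] t 17.55 gap 0.134
```

Call:
arm_command(series=[[0, 0, 0, 0, 7], [0, 0, 0, 0, 7], [0, 0, 0, 0, 7]])

```text
time_s: 17.8
ee_pos: [677.9, 12.7, 216.6]
tcp_rot: [1.373, 2.825, 0.001]
wrist_force: [-2.8, 2.3, 6.3]
finger_gap: 0.131
grasp_force: 28.3
```

Call:
arm_command(series=[[0, 0, 0, 0, 6], [0, 0, 0, 0, 6]])

```text
time_s: 17.97
ee_pos: [677.8, 12.7, 216.6]
tcp_rot: [1.659, 2.667, 0.001]
wrist_force: [-3.1, 0.7, 6.9]
finger_gap: 0.133
grasp_force: 28.4
```

Call:
arm_command(series=[[0, 0, 0, 0, 6], [0, 0, 0, 0, 6], [0, 0, 0, 0, 6]])

```text
time_s: 18.22
ee_pos: [677.7, 12.7, 216.6]
tcp_rot: [2.056, 2.374, 0.001]
wrist_force: [-5.2, 0.7, 6.7]
finger_gap: 0.134
grasp_force: 28.4
```

Call:
arm_command(series=[[0, 0, -0.6, 0, 6], [0, 0, 0, 0, 6], [0, 0, 0, 0, 6]])

```text
time_s: 18.47
ee_pos: [677.5, 12.6, 216.7]
tcp_rot: [2.402, 2.023, 0.003]
wrist_force: [0.1, 2.4, 5.9]
finger_gap: 0.139
grasp_force: 28.2
```

Call:
arm_command(series=[[0, 0, 0, 0, 6], [0, 0, 0, 0, 6], [0, 0, 0, 0, 6]])

```text
time_s: 18.72
ee_pos: [677.4, 12.2, 217.0]
tcp_rot: [2.687, 1.625, 0.002]
wrist_force: [-2.7, -3.6, 9.4]
finger_gap: 0.138
grasp_force: 132.3
```

```bash
python3 s.py
```

```text
tcp [677.4  12.2 217. ] yawx 62.3 q6 27 F [-2.7 -3.6  9.4] M [-0.68  0.44  3.38] t 18.7167 gap 0.138
```

Call:
arm_command(series=[[1, 0, 0, 0, 0], [1, 0, 0, 0, 0], [1, 0, 0, 0, 0], [1, 0, 0, 0, 0], [1, 0, 0, -30, 0], [1, 0, 0, -30, 0], [1, 0, 0, -40, 0], [1, 0, 0, -40, 0], [1, 0, 0, -40, 0], [1, 0, 0, -40, 0], [1, 0, 0, 0, 0]])

```text
time_s: 19.63
ee_pos: [676.9, 12.4, 444.5]
tcp_rot: [2.68, 1.628, 0.013]
wrist_force: [-1.1, -1.3, 0.2]
finger_gap: 1.0
grasp_force: 0.0
```

```bash
python3 - <<'E'
from rig import *
from h import *
goto(get_obs(),None)
for n in ("scene","side","wrist"):
    r=read_camera(n);cv2.imwrite(f"pics/{n}9.png",r["frame"])
    for g in ((574,-108),(555,118),(451,-5),(678,13)):
        try: print(n,end=" ");knob(r,g)
        except Exception as e: print("none")
E
```

```text
tcp [676.9  12.4 444.5] yawx 62.6 q6 26 F [-1.1 -1.3  0.2] M [0.05 0.04 0.  ] t 19.6333 gap 1.0
scene knob [ 576.8 -107.6] ang 8.2 size [15.2 64.7] 58
scene knob [557.7 120.2] ang 164.7 size [12.3 63. ] 62
scene knob [455.7  -2.7] ang 53.7 size [10.4 64.6] 37
scene knob [681.4  16.7] ang 77.5 size [16.  64.8] 64
side knob [ 572.4 -104.8] ang 9.1 size [ 9.2 51.5] 28
side knob [553.6 121.8] ang 163.8 size [ 9.8 58.1] 39
side knob [449.7   0.8] ang 54.0 size [11.8 55.6] 36
side knob [674.4  19.1] ang 76.2 size [ 8.4 52. ] 31
wrist knob [ 575.1 -107.7] ang 8.3 size [15.2 62. ] 456
wrist knob [556.7 118.1] ang 165.7 size [15.1 62.9] 720
wrist knob [452.8  -4.4] ang 54.3 size [15.  62.3] 513
wrist knob [678.8  14.9] ang 77.2 size [16.2 62.2] 656
```

View pics/side9.png

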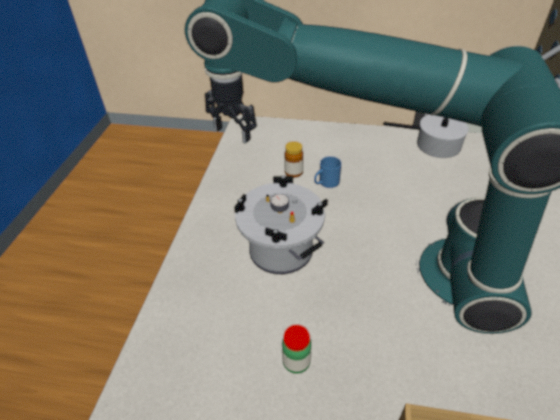

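The side view shows all four knobs turned, with the jars and mug in their places. Each knob rose from about 0.13 N m of running torque to 2–3 N m at the end, and the axes have not moved. Handing in.

```bash
python3 -c "
from rig import *
print(hand_in())"
```

```text
the job is handed in; nothing more can be done
None
```

I turned all four clamp knobs clockwise to their hard stops, one facing pair first and then the other, and handed the job in at about 20 s; the autoclave, jars and mug stayed in place, but no verdict came back.

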